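# Shift a gear lever under repair into the marked gear

### The job

The simulator gear shifter on the repair bench stands in gear, its lever in the rear middle slot of the H gate, and the gear to be tested next is marked by a yellow sticker dot beside its slot. With the fingertips only, gently push the lever forward into neutral, across, and then fully home in the slot with the yellow dot, without entering any other slot on the way, and leave it standing there by itself. Do not grip the lever, and leave the other things on the bench alone.

Things in the scene. Friction and masses are not known exactly. Their poses are not given: they have to be found in the camera images.
- shifter: gear shifter fixed to the bench by a dark base plate 200 (x) x 160 (y) x 6 mm; grey housing 144 x 112 mm; bright gate plate 120 x 98 mm on top, its top 110 mm above the bench. Origin: centre of the underside; x points forward (front gears; away from the robot at yaw 0), y to its left, z up. It cannot move; place and yaw (up to 0.5 rad) vary.
- gate (a point): gate's centre on the plate's top; axes as the shifter's. Neutral is a cross channel along y at x = 0. Three channels along x, at y = +18, 0, -18 mm (left, middle, right), each with a front (+x) and a rear (-x) slot. Channels 12 mm wide, stem 9 mm; the teeth between channels have round noses 7.5 mm from the middle of neutral.
- knob (a point): centre of the black knob (42 mm across; below it a collar and the bare 9 mm stem), 190 mm up the lever from its pivot, which lies under the gate's centre, 30 mm above the bench. Knob centre 220 mm above the bench upright, about 210 mm in an outer slot; its top is 22 mm higher. It travels 46 mm forward or back and 42 mm to either side.
- stem (a point): point on the lever's centre line 80 mm from its pivot, at about the height of the gate plate; it moves 19 mm forward or back and 18 mm sideways
- shift (a joint): lever forward (+) or back (-), rad: 0 in neutral, stops at +-0.245 fully home in a front (+) or rear (-) slot. Starts at -0.243 to -0.20, in the rear middle slot. No spring: stays where left (friction about 3 N at the knob). Crosses sideways freely within about +-0.035; the round teeth centre it from a little more.
- select (a joint): lever to its left (+, the shifter's +y) or right (-), rad: 0 at the middle channel, stops at +-0.225, at the left or right channel; enters the outer slots from about +-0.20. Moves only in neutral. No spring (friction about 2 N at the knob).
- dot_yellow: yellow sticker dot, 13 mm across, flat on the gate plate, beside one of the four outer slots: the one to go to. In the shifter's frame it lies at x = +20 (front) or -20 mm (rear), y = +35 (left) or -35 mm (right); the stem when home there is at x = +-19, y = +-17 mm. The other slots have white dots.
- memory: memory module, green, 133 x 30 x 5 mm, lying flat beside the shifter; origin at the centre of its underside; leave it alone
- screwdriver: screwdriver with a red handle, 170 mm long, lying beside the shifter; origin at the centre of its underside (handle end towards its -x); leave it alone
- spare_knob: spare dark-wood gear knob, 42 mm across, 52 mm tall, standing beyond the shifter; origin at the centre of its underside; leave it alone
- cleaner: spray can of contact cleaner, blue and silver with white cap, 52 mm across, 155 mm tall, standing beyond the shifter, the only tall loose thing; origin at the centre of its underside; leave it alone
- heatsink: black finned heat sink, 62 x 62 x 28 mm, to the right; origin at the centre of its underside; leave it alone
- fan: orange-framed cooling fan, 80 x 80 x 25 mm, to the right; origin at the centre of its underside; leave it alone
- cpu_tray: grey tray with a processor, 70 x 70 x 12 mm, to the right; origin at the centre of its underside; leave it alone
- screw_dish: clear screw dish, 90 x 120 x 22 mm, to the left and near the robot; origin at the centre of its underside; leave it alone
- mainboard: green computer main board on a dark mat, 340 x 280 mm, up to 45 mm tall, fixed on the left of the bench; origin at the centre of the underside

How it is judged:
On the way, in this order (a step that is already met when the one before it is completed fails the run):
1. the lever is out of the rear middle slot, in neutral (value of joint shift between -0.09 and 0.09 rad and value of joint select between -0.17 and 0.17 rad).
2. still in neutral, the lever is across, at the outer channel with the yellow dot (value of joint shift between -0.09 and 0.09 rad and (value of joint select above 0.185 rad or value of joint select below -0.185 rad) and horizontal distance between stem and dot_yellow below 0.035 m), for 0.05 s.
At the end, for the whole second after the job is handed in: the lever stands still in the slot beside the yellow dot, pushed home: its shift angle beyond 0.205 of 0.245 rad and the stem within 22 mm of the dot's centre (about 17 mm when fully home) ((value of joint shift above 0.205 rad or value of joint shift below -0.205 rad) and (value of joint select above 0.185 rad or value of joint select below -0.185 rad) and horizontal distance between stem and dot_yellow below 0.022 m and velocity of joint shift between -0.05 and 0.05 rad/s and velocity of joint select between -0.05 and 0.05 rad/s); the robot touches nothing.
It fails at once if the lever goes into the front middle slot (value of joint shift above 0.12 rad and value of joint select between -0.12 and 0.12 rad).
It fails at once if the lever goes into an outer slot that has a white dot ((value of joint shift above 0.12 rad or value of joint shift below -0.12 rad) and (value of joint select above 0.12 rad or value of joint select below -0.12 rad) and horizontal distance between stem and dot_yellow above 0.03 m).
It fails at once if the lever is gripped or the shifter is pressed hard (more than 35 N) (contact force between any of the fingers, the arm and shifter above 35 N).
It fails at once if one of the loose things on the bench is moved, lifted or knocked over (by more than 15 mm) (distance of any of memory, screwdriver, spare_knob, cleaner, heatsink, fan, cpu_tray, screw_dish from where it was at the start of the episode above 0.015 m).
It also fails if it takes over 56 s, if anything falls off the work surface, if the arm or the gripper's body presses on something with over 40 N, if the wrist force passes 120 N, or if a joint passes its speed limit or range.

### The arm

A 6-joint arm with a two-finger parallel gripper is mounted at the origin on the work surface. World frame = base frame: x ahead of the robot, y to its left, z up, the work surface at z = 0. Lengths are in m, angles in rad, forces in N, time in s.
With the tool pointing down it reaches from about 0.375 to 0.825 m from the base axis. Payload 5.5 kg.
Tool frame: the origin (TCP) lies midway between the tips of the shut fingers; the grasp point (between the pads) lies behind it (env.pinch_z is the z of the grasp point in the tool frame, in m); z points along the fingers, y is the direction in which the jaws open and shut (so a half turn about z gives the same grasp; the last joint's range is limited). The gripper opens to 85 mm and grips with 20 to 120 N. Pads are 22 mm wide; open, the fingers measure 114 mm over their backs; the gripper's body (76 mm by 85 mm) begins 54 mm behind the grasp point. The pads swing forward as they close: fully open they stand 13 mm farther back than shut.
Start: joints at [1.254, 0.314, -0.047, 1.21, 0, 1.571], TCP at [0.187, 0.57, 0.231] pointing down, gripper open.
Joint ranges: [-2.67, 2.67], [-0.69, 1.73], [-1.03, 1.25], [-2.08, 2.16], [-1.42, 1.45], [-3.14, 3.14]. Speed limits (rad/s): [2.39, 2.39, 3.01, 3.14, 3.14, 3.14].

### API

Orientations are given as a unit quaternion [x, y, z, w].
In Python, from rig import readout, camera, camera_model, env gives the robot as it stands.
- The arm moves only by the tool arm_command, never from a script. Its arguments are lists of equal length, an entry for each row: "hand": the finger opening in m, from 0 to 0.0854; "xyz": the shift along the tool's x, y, z in m, a list of three; "twist": the turn about the tool's z in degrees. In form: {"hand": [hand, ...], "xyz": [[dx, dy, dz], ...], "twist": [twist, ...]}. A call has 1 to 5 rows; each row shifts and turns the commanded pose from where the row before left it, along the tool's axes as they then stand; what a row does not reach is not made up. A row lasts 1/10 s, in which the tool goes at most 50 mm and 8.59 degrees, less where a joint would pass 70% of its speed; a pose out of reach is approached as far as the arm can. A call is refused whole if a number of a shift passes 0.05 or a number of a turn 8.59, either way. A call with a gripper value outside its range is refused whole. The fingers move at their own pace and stop on an object; "grip_force" is the grip in N (left out, the last holds). Time passes only in rows, so rows that do not move let the fingers close. It gives the time, the measured TCP pose, the force and the opening at its end, in the units of the state.
- readout.state(): the state, without advancing time (a new reading comes with each control period).
- camera(name): name is "scene" or "top" or "wrist"; returns the picture (400x640x3 uint8, blue, green, red); there is no depth.
- camera_model(name): a dict with "fx", "fy", "cx", "cy" (pixels), "rvec" (rotation vector, rad) and "tvec" (3), from world to camera coordinates, as OpenCV has them. Camera axes: x right, y down, z forward; pixel columns grow to the right and rows downward; lengths in m; the calibration is good to about 2 mm. A picture is of the moment at which its call begins: read the wrist's pose just before it. camera_model takes no time and is no camera call; for the wrist camera it gives the pose at the moment of the call.
- env.finish_job(): hands the job in, once; it reports no verdict.
The state is a dict: "clock": time; "q": joint angles; "qvel": joint speeds; "effort": joint torques, N m; "ee_pos": TCP position; "eef_rot": TCP orientation; "ft_force": force on the tool from outside, world axes, zero at the start; "wrist_torque": the same for the moment, N m; "opening": finger opening in m.
Only numpy, scipy, OpenCV 4.12 (cv2) and the standard library are available. Lean on these libraries where they do the work, as an engineer would, in place of code of your own. Each camera call takes 0.05 s, during which the arm holds its last target.

## Working session

There is one attempt and no reset: what is moved stays moved. The work goes in short steps, Python scripts to look and compute and a tool call to move; the robot and the scene stay as the last step left them, time stands still between calls to the robot, and variables do not carry over. Pictures are saved under pics/ and viewed, and the job is handed in when it is done.

Besides the shell and the picture viewer there is one more tool, called after "Call:" as name(argument=value, ...), one argument or row to a line, values as JSON. arm_command: Moves the arm, as the interface text tells. Its arguments: {"type":"object","properties":{"hand":{"type":"array","items":{"type":"number"}},"xyz":{"type":"array","items":{"type":"array","items":{"type":"number"}}},"twist":{"type":"array","items":{"type":"number"}},"grip_force":{"type":"number"}},"required":["hand","xyz","twist"]}

```bash
mkdir -p pics; ls; python3 - <<'E'
from rig import readout,camera,camera_model,env
import cv2
for n in("scene","top","wrist"):
    cv2.imwrite(f"pics/{n}0.png",camera(n)); m=camera_model(n); print(n,{k:(v if not hasattr(v,'round') else v) for k,v in m.items()})
print(readout.state(),env.pinch_z)
E
```

```text
pics
scene {'fx': 485.424018445183, 'fy': 485.424018445183, 'cx': 318.1219207274434, 'cy': 196.7586549417888, 'rvec': array([ 1.58446269,  1.65359102, -0.88488897]), 'tvec': array([-0.04811938, -0.16204207,  2.21453257])}
top {'fx': 500.376675572327, 'fy': 500.376675572327, 'cx': 312.78400605950736, 'cy': 198.66203835405375, 'rvec': array([ 2.19378267, -2.20557972,  0.08899233]), 'tvec': array([0.05305032, 0.55216243, 1.61933637])}
wrist {'fx': 312.8397393780738, 'fy': 312.8397393780738, 'cx': 317.07087643379464, 'cy': 202.4262609350852, 'rvec': array([-2.36540348, -1.71343998, -0.22529692]), 'tvec': array([-0.59914412, -0.03500545,  0.37788264])}
{'clock': 0.15, 'q': array([ 1.25398428e+00,  3.14101552e-01, -4.78333949e-02,  1.21021302e+00,
        1.84382987e-05,  1.57076254e+00]), 'qvel': array([ 3.96801207e-04, -5.58676102e-04,  4.82566228e-03,  4.04063752e-04,
        6.53997670e-05, -1.56395602e-03]), 'effort': array([-6.23163089e-06, -5.40045762e+01,  3.40060151e+01,  1.32431556e-02,
        2.82358064e-05, -6.82637690e-06]), 'ee_pos': array([0.18677914, 0.56971989, 0.23061689]), 'eef_rot': array([ 1.57727678e-01,  9.87482416e-01, -6.65900781e-04, -1.15721510e-04]), 'ft_force': array([0.02423297, 0.24895917, 0.54861949]), 'wrist_torque': array([-0.01549986,  0.03004946, -0.01831101]), 'opening': 0.0854320212095211} -0.0187
```

View pics/top0.png

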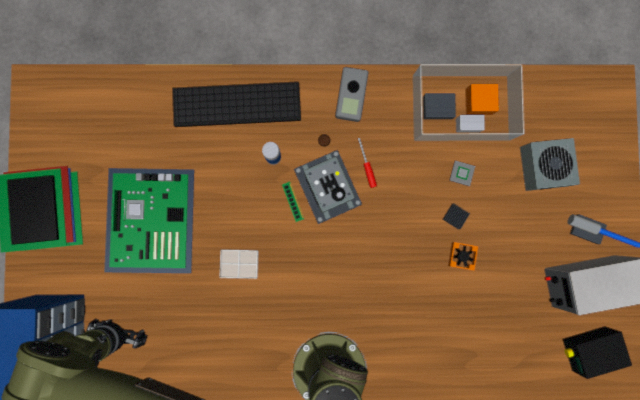

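View pics/scene0.png

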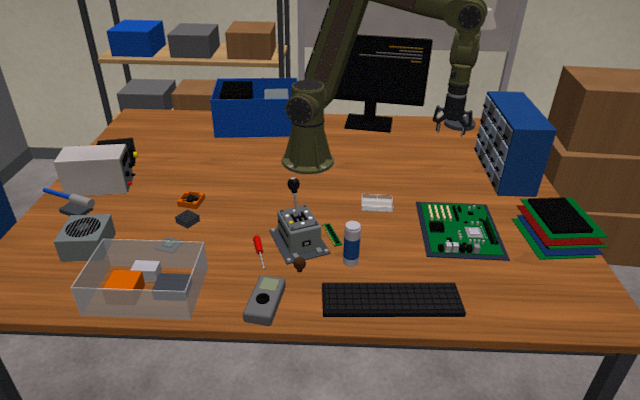

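```bash
python3 - <<'E'
import cv2
a=cv2.imread("pics/top0.png")[130:240,260:390]
cv2.imwrite("pics/topc.png",cv2.resize(a,None,fx=5,fy=5,interpolation=cv2.INTER_CUBIC))
a=cv2.imread("pics/scene0.png")[165:280,240:375]
cv2.imwrite("pics/scenec.png",cv2.resize(a,None,fx=5,fy=5,interpolation=cv2.INTER_CUBIC))
E
```

```text
(no output)
```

View pics/topc.png

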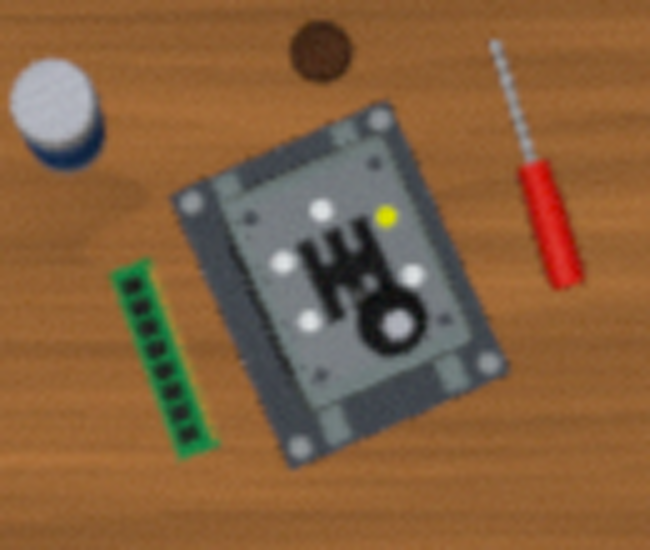

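View pics/scenec.png

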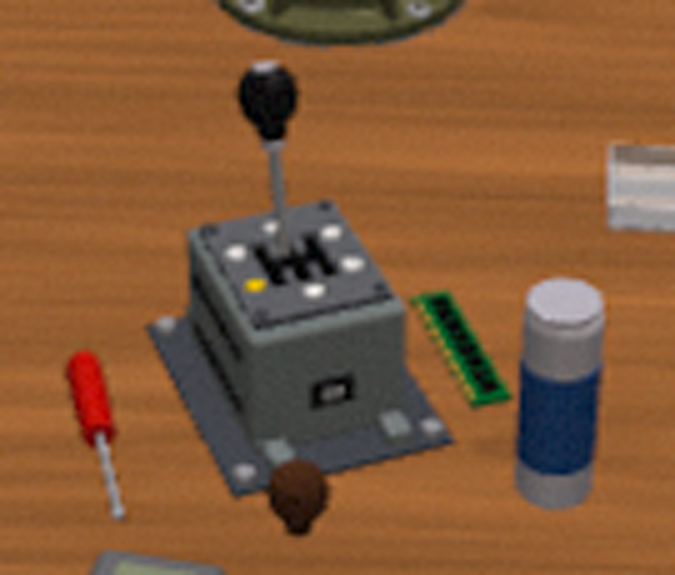

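```bash
cat > h.py <<'E'
import numpy as np,cv2
def ray(m,uv,z):
    R=cv2.Rodrigues(np.array(m['rvec'],float))[0]; t=np.array(m['tvec'])
    d=R.T@np.array([(uv[0]-m['cx'])/m['fx'],(uv[1]-m['cy'])/m['fy'],1]); c=-R.T@t
    return c+d*(z-c[2])/d[2]
def proj(m,p):
    R=cv2.Rodrigues(np.array(m['rvec'],float))[0]; q=R@np.asarray(p)+m['tvec']
    return np.array([m['fx']*q[0]/q[2]+m['cx'],m['fy']*q[1]/q[2]+m['cy']])
def fit(P,Q): # rigid 2d Q=R P+t
    P=np.array(P);Q=np.array(Q);a=P-P.mean(0);b=Q-Q.mean(0)
    th=np.arctan2((a[:,0]*b[:,1]-a[:,1]*b[:,0]).sum(),(a*b).sum())
    R=np.array([[np.cos(th),-np.sin(th)],[np.sin(th),np.cos(th)]]);t=Q.mean(0)-R@P.mean(0)
    return th,R,t,(R@P.T).T+t-Q
E
python3 - <<'E'
from h import *
from rig import camera_model
im=cv2.imread("pics/top0.png");m=camera_model("top")
hsv=cv2.cvtColor(im,cv2.COLOR_BGR2HSV)
def cent(mask,off):
    n,l,s,c=cv2.connectedComponentsWithStats(mask)
    for i in range(1,n):
        if s[i,4]>=4: print(off,c[i],s[i,4],ray(m,c[i],.11))
roi=np.zeros(im.shape[:2],np.uint8);roi[165:203,310:347]=1
cent(((hsv[...,1]>120)&(hsv[...,2]>120)&(hsv[...,0]>22)&(hsv[...,0]<38)&(roi>0)).astype(np.uint8),'y')
g=im.min(2)
cent(((g>165)&(roi>0)).astype(np.uint8),'w')
W=[(337.0,173),(342.2,184.6),(316.3,182.2),(321.7,194)]
P=[(.02,-.035),(-.02,-.035),(.02,.035),(-.02,.035)]
Q=[ray(m,(w[0]-0.1,w[1]-0.1),.11)[:2] for w in W]
th,R,t,r=fit(P,Q);print("dots",th,t,r*1000)
# base bolts, resized coords -> px
B=[(380,119),(489,363),(300,447),(191,202)]
Q=[ray(m,(b[0]/5+260-.4,b[1]/5+130-.4),.009)[:2] for b in B];Q=np.array(Q)
print(Q.mean(0),np.arctan2(*(Q[0]+Q[3]-Q[1]-Q[2])[::-1]))
k=ray(m,(260+392/5-.4,130+317/5-.4),.215);print("knob",k, "in frame",R.T@(k[:2]-t))
E
```

```text
y [336.5        172.71428571] 14 [ 0.62679271 -0.02193978  0.11      ]
w [323.71428571 171.5       ] 14 [0.63071645 0.01762075 0.11      ]
w [316.26666667 182.        ] 15 [0.5982043  0.04087404 0.11      ]
w [342.28571429 184.5       ] 14 [ 0.59011642 -0.03951625  0.11      ]
w [321.5        193.71428571] 14 [0.56186238 0.02495786 0.11      ]
w [339.  194.5] 8 [ 0.5591842  -0.02906501  0.11      ]
dots 0.41950290654491357 [0.59387778 0.00090499] [[ 0.1888571   0.25969579]
 [-0.25115909 -0.26482444]
 [-0.00721351 -0.06565584]
 [ 0.0695155   0.07078449]]
[0.59417196 0.00091   ] 0.41117324461229077
knob [ 0.55623049 -0.01862093  0.215     ] in frame [-0.04233598 -0.00249887]
```

Call:
arm_command(
  hand=[0,0,0,0,0],
  xyz=[
    [0,0,0],
    [0,0,0],
    [0,0,0],
    [0,0,0],
    [0,0,0],
  ],
  twist=[8,8,8,8,8],
  grip_force=30,
)

```text
clock: 0.65
ee_pos: [0.1869, 0.5699, 0.2309]
eef_rot: [0.488, 0.873, -0.0, 0.0]
ft_force: [-0.8, 0.9, -0.7]
opening: 0.0124
```

Call:
arm_command(
  hand=[0,0,0],
  xyz=[
    [0,0,0],
    [0,0,0],
    [0,0,0],
  ],
  twist=[8,0,0],
)

```text
clock: 0.95
ee_pos: [0.1869, 0.57, 0.2311]
eef_rot: [0.544, 0.839, -0.0, 0.0]
ft_force: [-0.3, -0.4, -0.6]
opening: 0.0001
```

```bash
cat >> h.py <<'E'
from scipy.spatial.transform import Rotation as Ro
G=np.array([.594,.0009]);YAW=.4154
S=np.array([[np.cos(YAW),-np.sin(YAW)],[np.sin(YAW),np.cos(YAW)]])
def where(s):
    R=Ro.from_quat(s['eef_rot']).as_matrix(); p=np.array(s['ee_pos'])
    return dict(t=round(s['clock'],2),shifter_xy_mm=(S.T@(p[:2]-G)*1000).round(1),z=(p[2]*1000).round(1),yaw_y=np.degrees(np.arctan2(R[1,1],R[0,1])).round(2),f=np.array(s['ft_force']).round(2),
      fs=(S.T@np.array(s['ft_force'])[:2]).round(2),open=round(float(s['opening']),4),q6=round(float(s['q'][5]),2))
def goal(s,x,y,z): # mm in shifter frame -> tool shift
    p=np.append(G+S@np.array([x,y])/1000,z/1000); R=Ro.from_quat(s['eef_rot']).as_matrix()
    return (R.T@(p-np.array(s['ee_pos']))*1000).round(1)
E
python3 - <<'E'
from h import *
from rig import readout
s=readout.state();print(where(s),goal(s,-105,0,231))
E
```

```text
{'t': 0.95, 'shifter_xy_mm': array([-142.9,  685. ]), 'z': np.float64(231.1), 'yaw_y': np.float64(24.04), 'f': array([-0.32, -0.43, -0.62]), 'fs': array([-0.46, -0.26]), 'open': 0.0001, 'q6': 2.41} [-6.852e+02  3.500e+01  3.000e-01]
```

Call:
arm_command(
  hand=[0,0,0,0,0],
  xyz=[
    [-0.04,0,0],
    [-0.04,0,0],
    [-0.04,0,0],
    [-0.04,0,0],
    [-0.04,0,0],
  ],
  twist=[0,0,0,0,0],
)

```text
clock: 1.45
ee_pos: [0.2681, 0.3857, 0.2313]
eef_rot: [0.544, 0.839, 0.0, 0.0]
ft_force: [0.8, -0.4, 0.1]
opening: 0.0005
```

Call:
arm_command(
  hand=[0,0,0,0,0],
  xyz=[
    [-0.04,0,0],
    [-0.04,0,0],
    [-0.04,0,0],
    [-0.04,0,0],
    [-0.04,0,0],
  ],
  twist=[0,0,0,0,0],
)

```text
clock: 1.95
ee_pos: [0.349, 0.2028, 0.2315]
eef_rot: [0.544, 0.839, 0.0, 0.0]
ft_force: [0.8, 0.3, -0.2]
opening: 0.0001
```

Call:
arm_command(
  hand=[0,0,0,0,0],
  xyz=[
    [-0.04,0,0],
    [-0.04,0,0],
    [-0.04,0,0],
    [-0.04,0,0],
    [-0.04,0,0],
  ],
  twist=[0,0,0,0,0],
)

```text
clock: 2.45
ee_pos: [0.4299, 0.0197, 0.2315]
eef_rot: [0.545, 0.839, 0.0, 0.0]
ft_force: [1.7, 0.0, 0.3]
opening: 0.0001
```

Call:
arm_command(
  hand=[0,0,0,0],
  xyz=[
    [-0.04,0,0],
    [-0.04,0,0],
    [0,0,0],
    [0,0,0],
  ],
  twist=[0,0,0,0],
)

```text
clock: 2.85
ee_pos: [0.4617, -0.0523, 0.2311]
eef_rot: [0.546, 0.838, 0.0, -0.0]
ft_force: [0.7, -0.2, -0.3]
opening: 0.0001
```

```bash
python3 - <<'E'
from h import *
from rig import readout,camera
s=readout.state();print(where(s),goal(s,-105,0,195))
cv2.imwrite("pics/w1.png",camera("wrist"));a=camera("top")[130:260,250:400];cv2.imwrite("pics/t1.png",cv2.resize(a,None,fx=4,fy=4,interpolation=cv2.INTER_CUBIC))
E
```

```text
{'t': 2.85, 'shifter_xy_mm': array([-142.5,    4.7]), 'z': np.float64(231.1), 'yaw_y': np.float64(23.83), 'f': array([ 0.71, -0.24, -0.27]), 'fs': array([ 0.55, -0.51]), 'open': 0.0001, 'q6': 1.04} [-4.8 37.6 36.1]
```

View pics/w1.png

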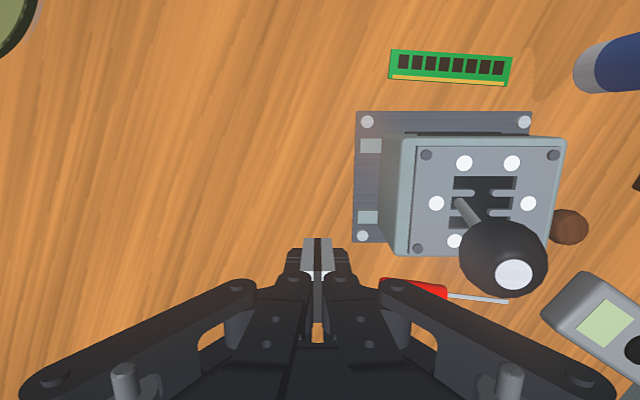

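View pics/t1.png

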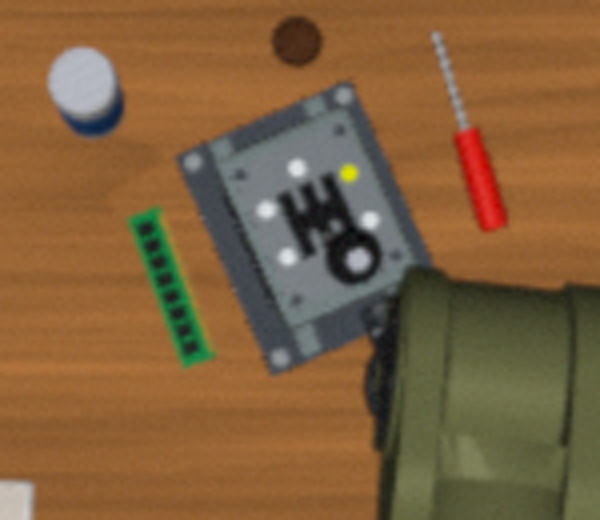

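```bash
python3 - <<'E'
from h import *
from rig import readout,camera_model
s=readout.state();m=camera_model("wrist");R=Ro.from_quat(s['eef_rot']).as_matrix();p=np.array(s['ee_pos'])
Rc=cv2.Rodrigues(np.array(m['rvec']))[0];c=-Rc.T@np.array(m['tvec']);ct=R.T@(c-p);print("cam in tool",ct.round(3))
for uv in [(304,239),(333,239),(286,250),(285,280),(240,285),(256,290),(222,283),(130,330),(60,370),(20,390)]:
    d=R.T@Rc.T@np.array([(uv[0]-m['cx'])/m['fx'],(uv[1]-m['cy'])/m['fy'],1])
    print(uv,[(ct+d*(x-ct[0])/d[0]).round(3)[1:].tolist() for x in(0.011,)])
E
```

```text
cam in tool [ 0.064  0.001 -0.143]
(304, 239) [[-0.005, -0.009]]
(333, 239) [[0.008, -0.01]]
(286, 250) [[-0.012, -0.022]]
(285, 280) [[-0.01, -0.047]]
(240, 285) [[-0.025, -0.05]]
(256, 290) [[-0.019, -0.054]]
(222, 283) [[-0.031, -0.049]]
(130, 330) [[-0.048, -0.073]]
(60, 370) [[-0.055, -0.087]]
(20, 390) [[-0.059, -0.092]]
```

Call:
arm_command(
  hand=[0,0,0,0],
  xyz=[
    [-0.005,0.02,0.025],
    [0,0.02,0],
    [0,0.015,0],
    [0,0,0],
  ],
  twist=[0,0,0,0],
)

```text
clock: 3.35
ee_pos: [0.5155, -0.0325, 0.2065]
eef_rot: [0.544, 0.839, 0.0, 0.0]
ft_force: [0.0, -0.5, -0.1]
opening: 0.0003
```

```bash
python3 - <<'E'
from h import *
from rig import readout,camera,camera_model
s=readout.state();print(where(s))
cv2.imwrite("pics/w2.png",camera("wrist"));a=camera("scene")[165:280,240:375];cv2.imwrite("pics/s2.png",cv2.resize(a,None,fx=5,fy=5,interpolation=cv2.INTER_CUBIC))
E
```

```text
{'t': 3.35, 'shifter_xy_mm': array([-85.3,   1.1]), 'z': np.float64(206.5), 'yaw_y': np.float64(24.04), 'f': array([ 0.  , -0.5 , -0.14]), 'fs': array([-0.2 , -0.46]), 'open': 0.0003, 'q6': 1.09}
```

View pics/w2.png

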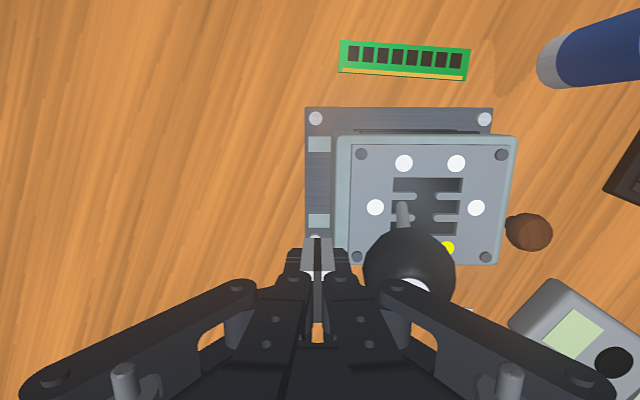

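View pics/s2.png

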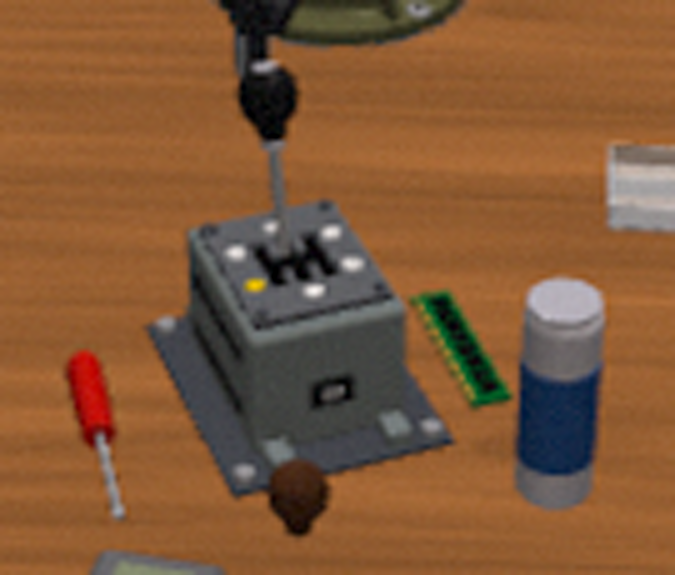

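Call:
arm_command(
  hand=[0,0,0,0],
  xyz=[
    [-0.001,0.006,0],
    [0,0.005,0],
    [0,0.003,0],
    [0,0,0],
  ],
  twist=[0,0,0,0],
)

```text
clock: 3.85
ee_pos: [0.5269, -0.0297, 0.2065]
eef_rot: [0.546, 0.838, -0.001, -0.0]
ft_force: [-3.8, -2.3, 4.2]
opening: 0.0001
```

Call:
arm_command(
  hand=[0,0,0],
  xyz=[
    [0,0.003,0],
    [0,0.003,0],
    [0,0,0],
  ],
  twist=[0,0,0],
)

```text
clock: 4.15
ee_pos: [0.5327, -0.0272, 0.2064]
eef_rot: [0.546, 0.838, -0.0, -0.0]
ft_force: [-3.9, -2.3, 3.6]
opening: -0.0002
```

Call:
arm_command(
  hand=[0,0,0],
  xyz=[
    [0,0.003,0],
    [0,0.003,0],
    [0,0.003,0],
  ],
  twist=[0,0,0],
)

```text
clock: 4.45
ee_pos: [0.5412, -0.0233, 0.2063]
eef_rot: [0.546, 0.838, -0.0, -0.0]
ft_force: [-4.2, -1.2, 2.9]
opening: 0.0
```

```bash
python3 - <<'E'
from h import *
from rig import readout,camera,camera_model
s=readout.state();print(where(s))
cv2.imwrite("pics/w3.png",camera("wrist"))
E
```

```text
{'t': 4.45, 'shifter_xy_mm': array([-58.1,  -0.8]), 'z': np.float64(206.3), 'yaw_y': np.float64(23.84), 'f': array([-4.23, -1.24,  2.86]), 'fs': array([-4.37,  0.57]), 'open': 0.0, 'q6': 1.11}
```

View pics/w3.png

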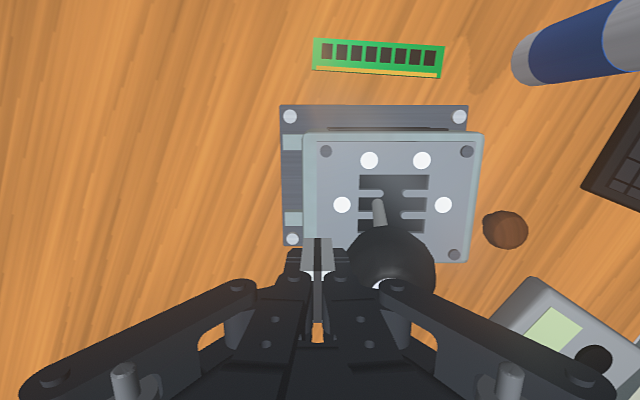

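```bash
python3 - <<'E'
from h import *
from rig import readout,camera,camera_model
m=camera_model("wrist")
for uv,z in [((392,269),.218),((380,205),.11),((359,205),.11),((429,205),.11),((343,205),.11),((443,205),.11),((422,160),.11)]:
    print(uv,(S.T@(ray(m,uv,z)[:2]-G)*1000).round(1))
a=cv2.imread("pics/w3.png")[140:300,270:470];cv2.imwrite("pics/w3c.png",cv2.resize(a,None,fx=4,fy=4,interpolation=cv2.INTER_CUBIC))
E
```

```text
(392, 269) [-22.2  -3.7]
(380, 205) [-6.6 -2.9]
(359, 205) [-23.3  -2.9]
(429, 205) [32.3 -2.9]
(343, 205) [-36.   -2.9]
(443, 205) [43.4 -2.9]
(422, 160) [23.6 32.8]
```

View pics/w3c.png

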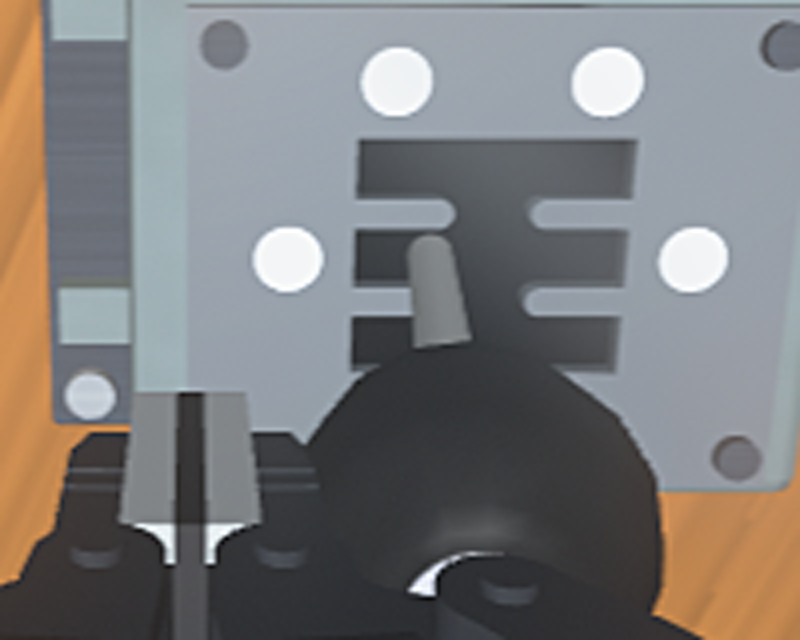

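Call:
arm_command(
  hand=[0,0,0,0,0],
  xyz=[
    [0,0.004,0],
    [0,0.004,0],
    [0,0.004,0],
    [0,0.004,0],
    [0,0.002,0],
  ],
  twist=[0,0,0,0,0],
)

```text
clock: 5.0
ee_pos: [0.5581, -0.0158, 0.2062]
eef_rot: [0.546, 0.838, 0.0, 0.0]
ft_force: [-3.7, -2.1, 3.0]
opening: -0.0001
```

```bash
cat > look.py <<'E'
from h import *
from rig import readout,camera,camera_model
import sys
s=readout.state();print(where(s));m=camera_model("wrist")
im=camera("wrist");n=sys.argv[1];cv2.imwrite(f"pics/{n}.png",im)
g=im.min(2);c=cv2.connectedComponentsWithStats((g>215).astype(np.uint8))
for i in range(1,c[0]):
    if 60<c[2][i,4]<800: print(c[3][i].round(1),c[2][i,4],(S.T@(ray(m,c[3][i],.11)[:2]-G)*1000).round(1))
cv2.imwrite(f"pics/{n}c.png",cv2.resize(im[120:310,240:460],None,fx=3,fy=3,interpolation=cv2.INTER_CUBIC))
E
python3 look.py w4
```

```text
{'t': 5.0, 'shifter_xy_mm': array([-39.6,  -0.8]), 'z': np.float64(206.2), 'yaw_y': np.float64(23.86), 'f': array([-3.74, -2.1 ,  2.99]), 'fs': array([-4.27, -0.42]), 'open': -0.0001, 'q6': 1.13}
[344.2 160.1] 234 [-17.9  32.8]
[396.9 160. ] 231 [22.4 32.8]
[317.8 204.4] 212 [-38.1  -2.3]
[419.2 204.6] 208 [42.4 -2.5]
[342.6 244.1] 139 [-17.6 -36.2]
```

View pics/w4c.png

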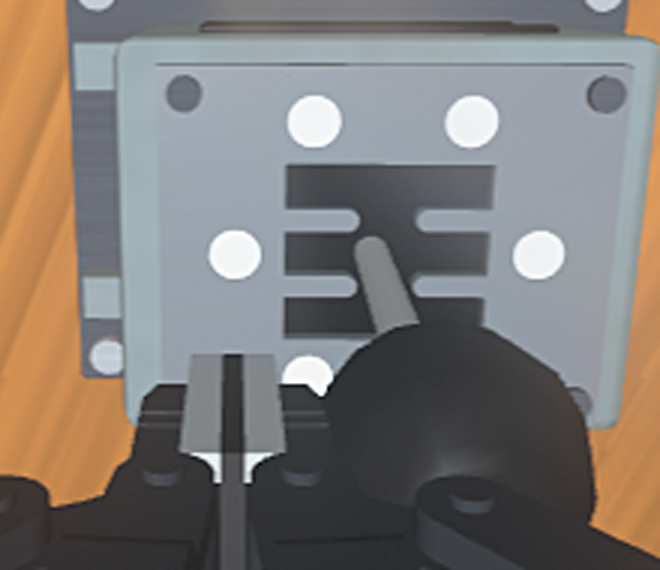

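```bash
python3 - <<'E'
from h import *
from rig import camera_model
m=camera_model("wrist");R=cv2.Rodrigues(np.array(m['rvec']))[0]
im=cv2.imread("pics/w4.png")
# stem mid-line where it crosses plate-ish: stem px
for uv in [(363,201),(367,215),(372,226)]:
    print(uv,[(z,(S.T@(ray(m,uv,z)[:2]-G)*1000-[2.2,-2.4]).round(1)) for z in(.09,.11,.13,.15)])
# expected projections of knob silhouettes for shifts, select 0 (gate-offset applied)
for sh in(-.1,-.05,0,.05):
    for u,nm in((190,'knob'),(130,'stem130'),(100,'s100')):
        p=np.array([u*np.sin(sh)+2.2,-2.4])/1000; P=np.append(G+S@p,.03+u/1000*np.cos(sh)); c=proj(m,P)
        zc=(R@P+m['tvec'])[2]; print(sh,nm,c.round(1),'r',round(.021*m['fx']/zc,1))
E
```

```text
(363, 201) [(0.09, array([-1.3, -2.4])), (0.11, array([-4.4,  2.9])), (0.13, array([-7.4,  8.1])), (0.15, array([-10.5,  13.3]))]
(367, 215) [(0.09, array([  2.6, -14.9])), (0.11, array([-0.7, -8.7])), (0.13, array([-4.1, -2.5])), (0.15, array([-7.5,  3.7]))]
(372, 226) [(0.09, array([  7.5, -25. ])), (0.11, array([  3.7, -18. ])), (0.13, array([ -0. , -11.1])), (0.15, array([-3.8, -4.1]))]
-0.1 knob [365.  267.6] r 46.0
-0.1 stem130 [360.4 224.8] r 32.7
-0.1 s100 [359.  211.5] r 28.6
-0.05 knob [386.1 268.3] r 46.2
-0.05 stem130 [370.7 225.1] r 32.8
-0.05 s100 [365.9 211.7] r 28.7
0 knob [407.1 268.5] r 46.3
0 stem130 [380.9 225.2] r 32.8
0 s100 [372.7 211.7] r 28.7
0.05 knob [427.8 268.3] r 46.2
0.05 stem130 [391.  225.1] r 32.8
0.05 s100 [379.5 211.7] r 28.7
```

Call:
arm_command(
  hand=[0,0,0,0],
  xyz=[
    [0,0.003,0],
    [0,0.003,0],
    [0,0.002,0],
    [0,0,0],
  ],
  twist=[0,0,0,0],
)

```text
clock: 5.45
ee_pos: [0.5652, -0.0127, 0.2063]
eef_rot: [0.546, 0.838, 0.0, 0.0]
ft_force: [-2.6, -0.0, 2.4]
opening: -0.0001
```

```bash
python3 look.py w5
```

```text
{'t': 5.45, 'shifter_xy_mm': array([-31.9,  -0.8]), 'z': np.float64(206.3), 'yaw_y': np.float64(23.86), 'f': array([-2.61, -0.01,  2.35]), 'fs': array([-2.39,  1.04]), 'open': -0.0001, 'q6': 1.13}
[635.1  20.9] 378 [187.5 128.4]
[334. 160.] 235 [-18.   32.8]
[386.5 160.1] 230 [22.2 32.8]
[307.9 204.4] 212 [-38.2  -2.4]
[409.1 204.5] 208 [42.2 -2.5]
[335.5 243.4] 72 [-15.7 -35.5]
```

View pics/w5c.png

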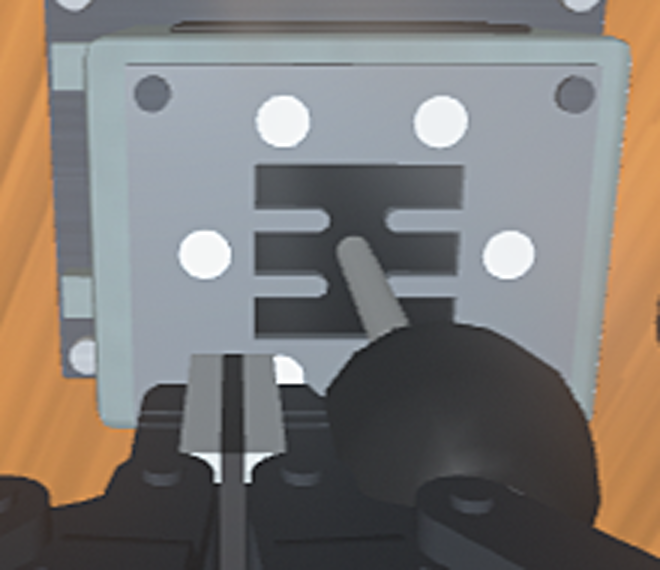

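Call:
arm_command(
  hand=[0,0,0,0,0],
  xyz=[
    [0,-0.015,0],
    [0.02,0,0],
    [0.032,0,0],
    [0,0.02,0],
    [0,0.029,0],
  ],
  twist=[0,0,0,0,0],
)

```text
clock: 6.0
ee_pos: [0.5749, 0.0495, 0.2068]
eef_rot: [0.545, 0.838, 0.001, 0.0]
ft_force: [1.1, 0.1, 0.4]
opening: 0.0001
```

Call:
arm_command(
  hand=[0,0],
  xyz=[
    [0,0,0],
    [0,0,0],
  ],
  twist=[0,0],
)

```text
clock: 6.2
ee_pos: [0.5753, 0.0489, 0.2059]
eef_rot: [0.545, 0.838, 0.0, -0.0]
ft_force: [-0.5, -0.3, -0.1]
opening: -0.0001
```

```bash
python3 look.py w6;python3 - <<'E'
from h import *
from rig import camera
for n in("scene","top"):
    a=camera(n);a=a[130:260,250:400] if n=="top" else a[165:280,240:375]
    cv2.imwrite(f"pics/{n}6.png",cv2.resize(a,None,fx=4,fy=4,interpolation=cv2.INTER_CUBIC))
E
```

```text
{'t': 6.2, 'shifter_xy_mm': array([ 2.2, 51.5]), 'z': np.float64(205.9), 'yaw_y': np.float64(23.89), 'f': array([-0.45, -0.34, -0.08]), 'fs': array([-0.55, -0.12]), 'open': -0.0001, 'q6': 1.24}
[565.   74.4] 111 [180.  146.4]
[546.   94.5] 99 [169.  132.8]
[290.4 225.2] 197 [-18.3  32.6]
[340.1 225.3] 198 [21.8 32.6]
[267.  265.1] 179 [-38.6  -2.6]
[363.3 265.3] 177 [41.8 -2.7]
```

View pics/w6.png

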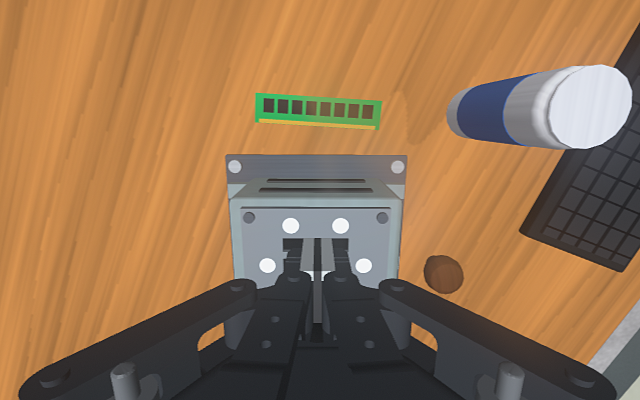

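View pics/scene6.png

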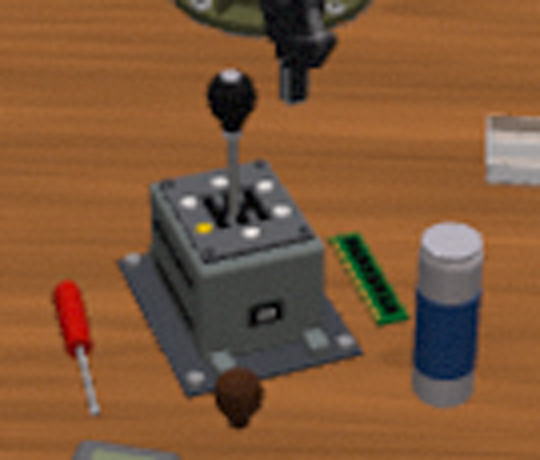

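Call:
arm_command(
  hand=[0,0,0,0,0],
  xyz=[
    [-0.01,0,0],
    [-0.005,0,0],
    [-0.004,0,0],
    [-0.004,0,0],
    [0,0,0],
  ],
  twist=[0,0,0,0,0],
)

```text
clock: 6.85
ee_pos: [0.5844, 0.0269, 0.2064]
eef_rot: [0.546, 0.838, 0.0, 0.0]
ft_force: [-0.2, -1.1, 0.2]
opening: 0.0004
```

Call:
arm_command(
  hand=[0,0,0,0,0],
  xyz=[
    [-0.003,0,0],
    [-0.003,0,0],
    [-0.003,0,0],
    [-0.003,0,0],
    [0,0,0],
  ],
  twist=[0,0,0,0,0],
)

```text
clock: 7.35
ee_pos: [0.5893, 0.0161, 0.2063]
eef_rot: [0.546, 0.838, -0.0, 0.0]
ft_force: [-0.2, 0.5, 0.7]
opening: 0.0002
```

```bash
python3 look.py w7;python3 - <<'E'
from h import *
from rig import camera
for n in("scene",):
    a=camera(n);a=a[165:280,240:375]
    cv2.imwrite(f"pics/{n}7.png",cv2.resize(a,None,fx=5,fy=5,interpolation=cv2.INTER_CUBIC))
E
```

```text
{'t': 7.35, 'shifter_xy_mm': array([ 1.8, 15.8]), 'z': np.float64(206.3), 'yaw_y': np.float64(23.83), 'f': array([-0.23,  0.53,  0.72]), 'fs': array([0.  , 0.58]), 'open': 0.0002, 'q6': 1.18}
[290.2 181.4] 221 [-18.2  32.7]
[341.8 181.4] 220 [22.  32.7]
[266.1 224.1] 196 [-38.4  -2.3]
[365.7 224.3] 200 [42.  -2.5]
```

View pics/scene7.png

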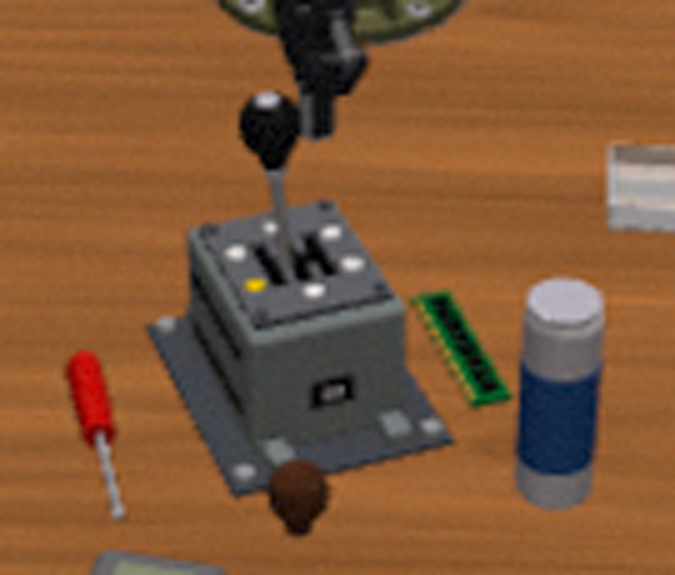

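View pics/w7.png

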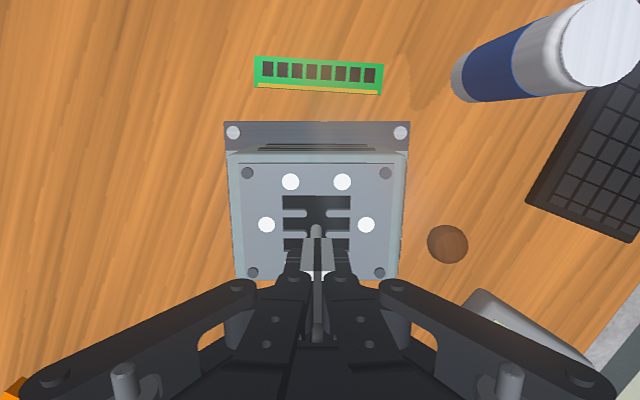

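Call:
arm_command(
  hand=[0,0,0,0,0],
  xyz=[
    [-0.004,0,0],
    [-0.004,0,0],
    [-0.004,0,0],
    [-0.004,0,0],
    [-0.004,0,0],
  ],
  twist=[0,0,0,0,0],
)

```text
clock: 7.95
ee_pos: [0.5971, -0.0021, 0.2059]
eef_rot: [0.546, 0.838, -0.0, -0.0]
ft_force: [-0.6, 2.3, -1.5]
opening: 0.0001
```

Call:
arm_command(
  hand=[0,0],
  xyz=[
    [-0.002,0,0],
    [0,0,0],
  ],
  twist=[0,0],
)

```text
clock: 8.15
ee_pos: [0.5981, -0.0042, 0.2061]
eef_rot: [0.546, 0.838, -0.0, 0.0]
ft_force: [-1.6, 0.3, -1.3]
opening: 0.0003
```

```bash
python3 look.py w8;python3 - <<'E'
from h import *
from rig import camera
for n in("scene",):
    a=camera(n);a=a[165:280,240:375]
    cv2.imwrite(f"pics/{n}8.png",cv2.resize(a,None,fx=5,fy=5,interpolation=cv2.INTER_CUBIC))
E
```

```text
{'t': 8.15, 'shifter_xy_mm': array([ 1.7, -6.3]), 'z': np.float64(206.1), 'yaw_y': np.float64(23.82), 'f': array([-1.64,  0.28, -1.33]), 'fs': array([-1.38,  0.92]), 'open': 0.0003, 'q6': 1.15}
[289.7 152.8] 237 [-18.2  32.8]
[342.6 152.8] 230 [22.  32.8]
[265.1 197.6] 211 [-38.4  -2.3]
[366.9 197.7] 211 [42.  -2.4]
[291.4 239.2] 188 [-18.3 -37.4]
```

View pics/scene8.png

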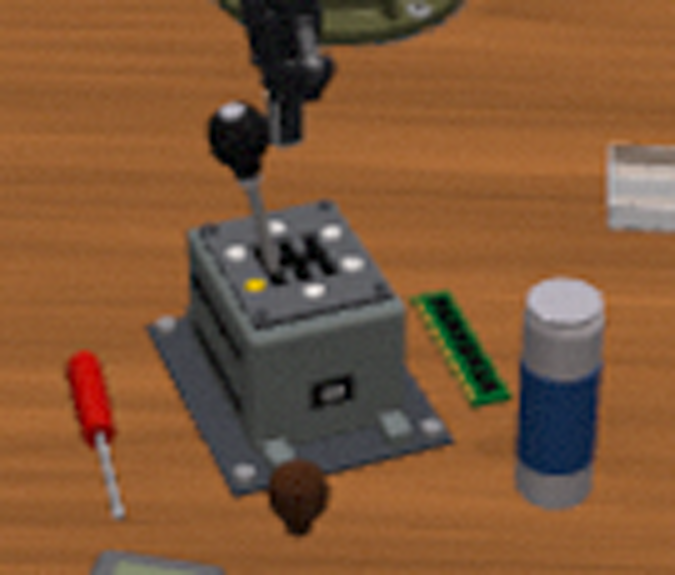

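View pics/w8c.png

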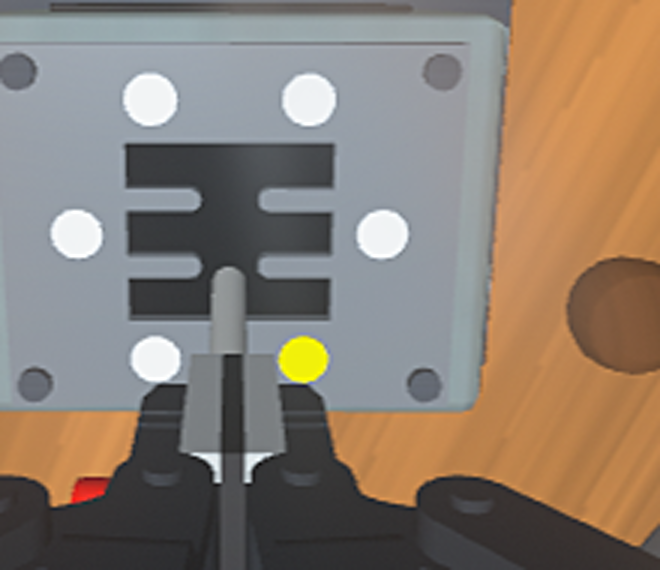

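```bash
python3 - <<'E'
from h import *
from rig import camera_model
m=camera_model("scene")
d=[(255,285,.02,-.035),(236,252,-.02,-.035),(331,232,-.02,.035),(352,263,.02,.035)]
off=np.mean([np.array([a/5+240-.4,b/5+165-.4])-proj(m,np.append(G+S@[x,y],.11)) for a,b,x,y in d],0);print("scene offset",off)
for se in(0,-.1,-.15,-.18,-.2,-.225):
    P=np.append(G+S@[0,.19*np.sin(se)],.03+.19*np.cos(se));print(se,((proj(m,P)+off+.4-[240,165])*5).round(1))
E
```

```text
scene offset [-0.32444462 -0.4901794 ]
0 [292.5 121.1]
-0.1 [265.3 127.7]
-0.15 [251.7 131.9]
-0.18 [243.6 134.7]
-0.2 [238.2 136.7]
-0.225 [231.5 139.4]
```

Call:
arm_command(
  hand=[0,0],
  xyz=[
    [-0.002,0,0],
    [0,0,0],
  ],
  twist=[0,0],
)

```text
clock: 8.45
ee_pos: [0.5988, -0.0055, 0.2063]
eef_rot: [0.546, 0.838, 0.0, -0.0]
ft_force: [-0.2, 1.4, -1.5]
opening: 0.0001
```

Call:
arm_command(
  hand=[0,0],
  xyz=[
    [-0.002,0,0],
    [0,0,0],
  ],
  twist=[0,0],
)

```text
clock: 8.65
ee_pos: [0.5996, -0.0073, 0.2062]
eef_rot: [0.546, 0.838, -0.0, -0.0]
ft_force: [-0.6, 1.6, -1.5]
opening: 0.0002
```

```bash
python3 look.py w9;python3 - <<'E'
from h import *
from rig import camera
for n in("scene",):
    a=camera(n);a=a[165:280,240:375]
    cv2.imwrite(f"pics/{n}9.png",cv2.resize(a,None,fx=5,fy=5,interpolation=cv2.INTER_CUBIC))
E
```

```text
{'t': 8.65, 'shifter_xy_mm': array([ 1.8, -9.8]), 'z': np.float64(206.2), 'yaw_y': np.float64(23.85), 'f': array([-0.65,  1.58, -1.49]), 'fs': array([0.05, 1.7 ]), 'open': 0.0002, 'q6': 1.14}
[606.7  20.3] 575 [201.3 119.6]
[289.5 148. ] 239 [-18.2  32.9]
[342.6 148. ] 234 [22.  32.9]
[264.8 193.2] 213 [-38.4  -2.3]
[367.  193.4] 212 [42.  -2.4]
[291.3 235.2] 188 [-18.3 -37.4]
```

View pics/scene9.png

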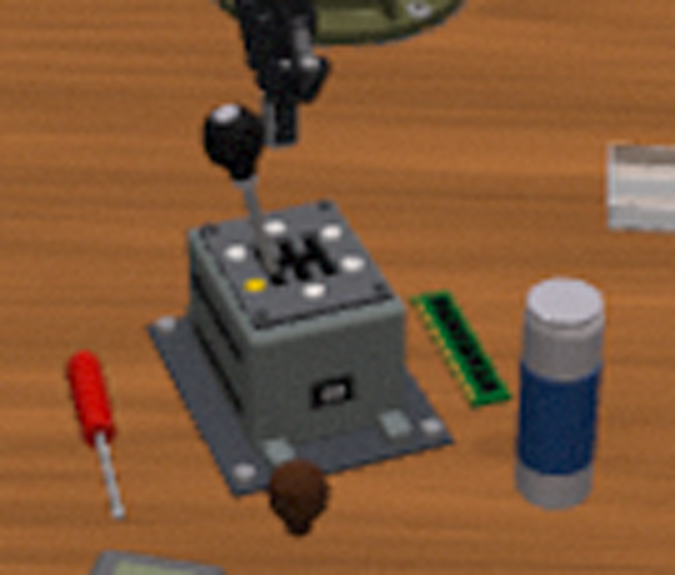

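View pics/w9c.png

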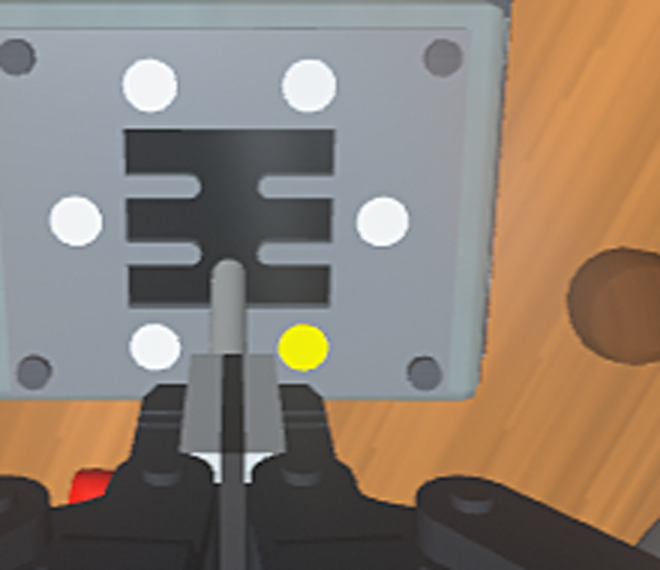

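Lever at about (233,140): select ≈ -0.22. A little further until the stop is felt.

Call:
arm_command(
  hand=[0,0],
  xyz=[
    [-0.001,0,0],
    [0,0,0],
  ],
  twist=[0,0],
)

```text
clock: 8.95
ee_pos: [0.6, -0.0082, 0.2062]
eef_rot: [0.546, 0.838, -0.0, -0.0]
ft_force: [-0.6, 1.7, -1.6]
opening: 0.0002
```

Call:
arm_command(
  hand=[0,0],
  xyz=[
    [-0.001,0,0],
    [0,0,0],
  ],
  twist=[0,0],
)

```text
clock: 9.15
ee_pos: [0.6004, -0.0091, 0.2062]
eef_rot: [0.546, 0.838, -0.0, -0.0]
ft_force: [-1.0, 1.3, -0.8]
opening: 0.0001
```

Call:
arm_command(
  hand=[0,0],
  xyz=[
    [-0.001,0,0],
    [0,0,0],
  ],
  twist=[0,0],
)

```text
clock: 9.35
ee_pos: [0.6007, -0.0099, 0.2062]
eef_rot: [0.546, 0.838, 0.0, -0.0]
ft_force: [-1.6, 3.4, -2.4]
opening: -0.0
```

Call:
arm_command(
  hand=[0,0,0,0,0],
  xyz=[
    [0.02,0,0],
    [0,-0.025,0],
    [0,-0.027,0],
    [0,0,0],
    [-0.02,0,0],
  ],
  twist=[0,0,0,0,0],
)

```text
clock: 9.85
ee_pos: [0.5532, -0.0307, 0.2073]
eef_rot: [0.545, 0.838, 0.0, 0.001]
ft_force: [0.6, -0.8, -0.3]
opening: -0.0002
```

Call:
arm_command(
  hand=[0,0,0,0],
  xyz=[
    [-0.02,0,0.003],
    [-0.012,0,0.003],
    [0,0,0],
    [0,0,0],
  ],
  twist=[0,0,0,0],
)

```text
clock: 10.25
ee_pos: [0.5662, -0.0603, 0.2001]
eef_rot: [0.546, 0.838, -0.0, -0.0]
ft_force: [0.1, 0.1, 0.3]
opening: 0.0001
```

```bash
python3 look.py w10;python3 - <<'E'
from h import *
from rig import camera
for n in("scene",):
    a=camera(n);a=a[165:280,240:375]
    cv2.imwrite(f"pics/{n}10.png",cv2.resize(a,None,fx=5,fy=5,interpolation=cv2.INTER_CUBIC))
E
```

```text
{'t': 10.25, 'shifter_xy_mm': array([-50.1, -44.8]), 'z': np.float64(200.1), 'yaw_y': np.float64(23.82), 'f': array([0.12, 0.14, 0.32]), 'fs': array([0.16, 0.08]), 'open': 0.0001, 'q6': 1.05}
[361.1  98.9] 289 [-18.   32.9]
[417.7  98.9] 288 [22.3 32.9]
[332.2 148.9] 254 [-38.   -2.2]
[441. 149.] 258 [42.4 -2.2]
[357.7 195.1] 230 [-18.  -37.3]
[455.4 297.6] 296 [  67.1 -125.9]
```

View pics/scene10.png

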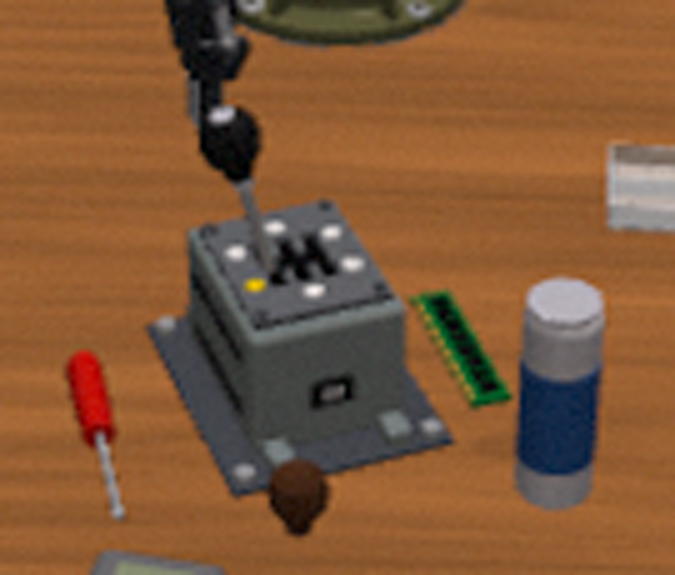

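View pics/w10.png

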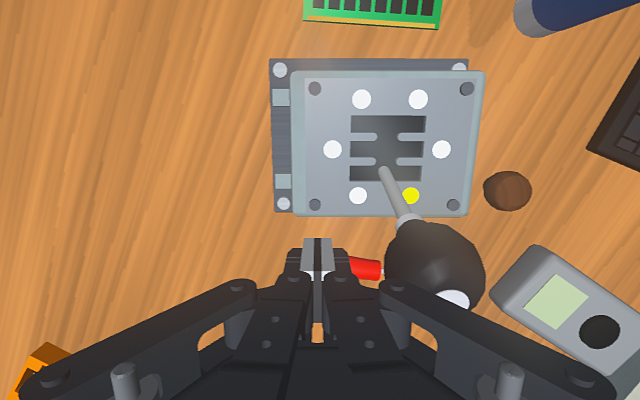

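Call:
arm_command(
  hand=[0,0,0,0,0],
  xyz=[
    [0,0.01,0],
    [0,0.005,0],
    [0,0.004,0],
    [0,0.004,0],
    [0,0.004,0],
  ],
  twist=[0,0,0,0,0],
)

```text
clock: 10.85
ee_pos: [0.5908, -0.0493, 0.2004]
eef_rot: [0.546, 0.838, -0.0, -0.0]
ft_force: [-2.6, -2.1, 2.8]
opening: 0.0002
```

Call:
arm_command(
  hand=[0,0,0,0],
  xyz=[
    [0,0.004,0],
    [0,0.004,0],
    [0,0.004,0],
    [0,0,0],
  ],
  twist=[0,0,0,0],
)

```text
clock: 11.25
ee_pos: [0.6019, -0.0452, 0.2002]
eef_rot: [0.546, 0.838, -0.001, 0.0]
ft_force: [-2.4, -3.7, 2.4]
opening: -0.0
```

```bash
python3 look.py w11
```

```text
{'t': 11.25, 'shifter_xy_mm': array([-11.4, -45.4]), 'z': np.float64(200.2), 'yaw_y': np.float64(23.83), 'f': array([-2.42, -3.75,  2.39]), 'fs': array([-3.73, -2.45]), 'open': -0.0, 'q6': 1.08}
[306.2  97.6] 290 [-18.2  33.1]
[363.1  97.7] 287 [22. 33.]
[279.5 147.7] 257 [-38.3  -2.1]
[388.5 147.8] 250 [42.2 -2.2]
[307.  194.2] 225 [-18.3 -37.4]
```

View pics/w11.png

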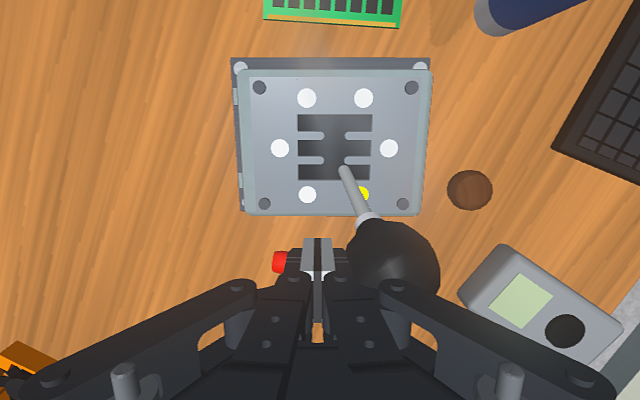

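Call:
arm_command(
  hand=[0,0,0,0,0],
  xyz=[
    [0,0.004,0],
    [0,0.004,0],
    [0,0.004,0],
    [0,0.004,0],
    [0,0.002,0],
  ],
  twist=[0,0,0,0,0],
)

```text
clock: 11.8
ee_pos: [0.6178, -0.0383, 0.1993]
eef_rot: [0.546, 0.838, -0.002, -0.0]
ft_force: [-3.9, -5.5, -1.8]
opening: -0.0001
```

Call:
arm_command(
  hand=[0,0,0],
  xyz=[
    [0,0.002,0],
    [0,0.001,0],
    [0,0,0],
  ],
  twist=[0,0,0],
)

```text
clock: 12.1
ee_pos: [0.6202, -0.037, 0.1991]
eef_rot: [0.546, 0.838, -0.001, -0.001]
ft_force: [-3.2, -3.9, -1.0]
opening: 0.0
```

Call:
arm_command(
  hand=[0,0],
  xyz=[
    [0,0.001,0],
    [0,0,0],
  ],
  twist=[0,0],
)

```text
clock: 12.3
ee_pos: [0.6214, -0.036, 0.1992]
eef_rot: [0.546, 0.838, -0.001, -0.001]
ft_force: [-1.6, -1.7, -1.4]
opening: -0.0001
```

Call:
arm_command(
  hand=[0,0],
  xyz=[
    [0,0.001,0],
    [0,0,0],
  ],
  twist=[0,0],
)

```text
clock: 12.5
ee_pos: [0.6221, -0.0355, 0.1994]
eef_rot: [0.546, 0.838, -0.001, -0.001]
ft_force: [-4.0, -4.3, -2.2]
opening: -0.0001
```

```bash
python3 look.py w12
```

```text
{'t': 12.5, 'shifter_xy_mm': array([ 11. , -44.6]), 'z': np.float64(199.4), 'yaw_y': np.float64(23.84), 'f': array([-4.02, -4.27, -2.16]), 'fs': array([-5.4 , -2.28]), 'open': -0.0001, 'q6': 1.1}
[274.7  98.9] 290 [-18.3  33. ]
[331.6  98.9] 281 [22.  33.1]
[249.  149.2] 252 [-38.4  -2.2]
[358.2 149.3] 249 [42.  -2.2]
[277.8 195.6] 226 [-18.3 -37.3]
```

View pics/w12c.png

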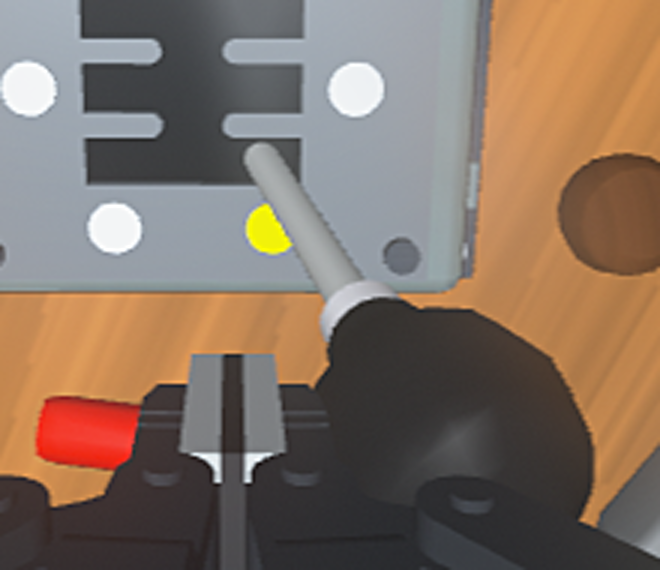

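Call:
arm_command(
  hand=[0,0],
  xyz=[
    [0,0.001,0],
    [0,0,0],
  ],
  twist=[0,0],
)

```text
clock: 12.75
ee_pos: [0.6233, -0.0347, 0.1996]
eef_rot: [0.546, 0.838, -0.0, -0.001]
ft_force: [-3.3, -1.6, -1.3]
opening: -0.0003
```

Call:
arm_command(
  hand=[0,0],
  xyz=[
    [0,0.001,0],
    [0,0,0],
  ],
  twist=[0,0],
)

```text
clock: 12.95
ee_pos: [0.6247, -0.0341, 0.2001]
eef_rot: [0.546, 0.838, 0.0, -0.0]
ft_force: [-3.8, -1.7, -2.3]
opening: -0.0
```

Call:
arm_command(
  hand=[0,0],
  xyz=[
    [0,0.001,0],
    [0,0,0],
  ],
  twist=[0,0],
)

```text
clock: 13.15
ee_pos: [0.6259, -0.0338, 0.2004]
eef_rot: [0.546, 0.838, 0.0, 0.0]
ft_force: [-2.6, -0.1, -1.5]
opening: -0.0
```

Call:
arm_command(
  hand=[0,0],
  xyz=[
    [0,0.001,0],
    [0,0,0],
  ],
  twist=[0,0],
)

```text
clock: 13.35
ee_pos: [0.6266, -0.0336, 0.2004]
eef_rot: [0.546, 0.838, 0.0, -0.0]
ft_force: [-4.6, -2.1, -1.9]
opening: -0.0003
```

```bash
python3 look.py w13;python3 - <<'E'
from h import *
from rig import camera,camera_model
n="scene"
a=camera(n);a=a[165:280,240:375]
cv2.imwrite(f"pics/{n}13.png",cv2.resize(a,None,fx=5,fy=5,interpolation=cv2.INTER_CUBIC))
m=camera_model(n)
for sh in(.15,.2,.225,.245):
    L=.19;se=-.225
    P=np.append(G+S@[L*np.sin(sh),L*np.sin(se)*np.cos(sh)],.03+L*np.cos(se)*np.cos(sh));print(sh,((proj(m,P)+[-.32,-.49]+.4-[240,165])*5).round(1))
E
```

```text
{'t': 13.35, 'shifter_xy_mm': array([ 15.9, -44.7]), 'z': np.float64(200.4), 'yaw_y': np.float64(23.85), 'f': array([-4.61, -2.12, -1.85]), 'fs': array([-5.08, -0.08]), 'open': -0.0003, 'q6': 1.1}
[267.6  98.9] 289 [-18.3  33. ]
[324.3  99. ] 282 [21.9 33. ]
[242.4 148.8] 253 [-38.4  -2.1]
[351. 149.] 244 [41.9 -2.2]
[271.2 195.2] 226 [-18.4 -37.4]
0.15 [246.4 164.1]
0.2 [251.7 173.5]
0.225 [254.4 178.5]
0.245 [256.6 182.5]
```

View pics/scene13.png

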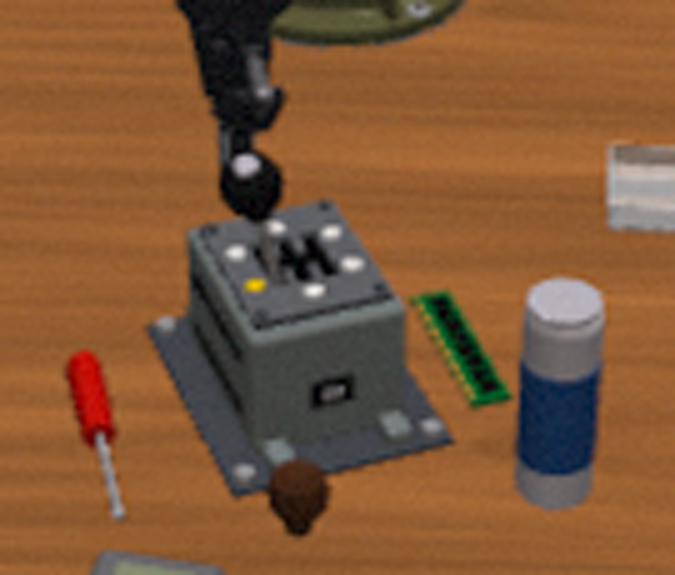

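View pics/w13c.png

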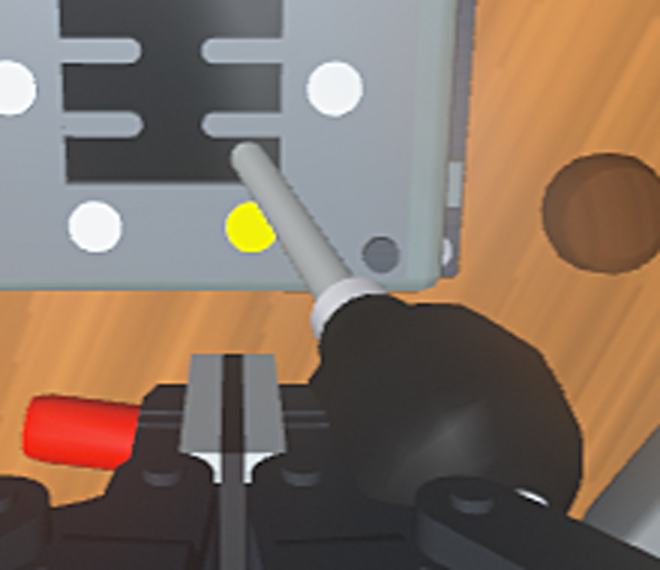

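Call:
arm_command(
  hand=[0,0],
  xyz=[
    [0,0.001,0],
    [0,0,0],
  ],
  twist=[0,0],
)

```text
clock: 13.65
ee_pos: [0.6274, -0.0332, 0.2003]
eef_rot: [0.546, 0.838, -0.0, -0.0]
ft_force: [-5.1, 0.1, -1.0]
opening: -0.0005
```

Call:
arm_command(
  hand=[0,0],
  xyz=[
    [0,0.001,0],
    [0,0,0],
  ],
  twist=[0,0],
)

```text
clock: 13.85
ee_pos: [0.6279, -0.033, 0.2001]
eef_rot: [0.546, 0.838, -0.0, -0.0]
ft_force: [-5.5, -2.7, -0.8]
opening: 0.0
```

Call:
arm_command(
  hand=[0,0],
  xyz=[
    [0,0.001,0],
    [0,0,0],
  ],
  twist=[0,0],
)

```text
clock: 14.05
ee_pos: [0.6286, -0.0326, 0.2001]
eef_rot: [0.546, 0.838, -0.001, -0.0]
ft_force: [-5.9, -1.8, -0.9]
opening: -0.0003
```

Call:
arm_command(
  hand=[0,0],
  xyz=[
    [0,0.001,0],
    [0,0,0],
  ],
  twist=[0,0],
)

```text
clock: 14.25
ee_pos: [0.6291, -0.0324, 0.2]
eef_rot: [0.546, 0.838, -0.001, -0.001]
ft_force: [-8.4, -3.1, -0.6]
opening: -0.0
```

Force has risen to about 9 N: the stop. Back off.

Call:
arm_command(
  hand=[0,0,0,0,0],
  xyz=[
    [0,-0.01,0],
    [0,-0.02,0],
    [0,-0.03,0],
    [0,-0.03,0],
    [0,-0.03,0],
  ],
  twist=[0,0,0,0,0],
)

```text
clock: 14.75
ee_pos: [0.521, -0.0808, 0.2012]
eef_rot: [0.546, 0.838, 0.001, 0.002]
ft_force: [0.1, -0.4, 0.4]
opening: 0.0001
```

Call:
arm_command(
  hand=[0,0,0,0],
  xyz=[
    [0,-0.02,-0.03],
    [0,0,0],
    [0,0,0],
    [0,0,0],
  ],
  twist=[0,0,0,0],
)

```text
clock: 15.15
ee_pos: [0.5031, -0.0884, 0.2304]
eef_rot: [0.546, 0.838, 0.001, 0.001]
ft_force: [-0.0, -0.0, 0.2]
opening: 0.0002
```

```bash
python3 look.py w14;python3 - <<'E'
from h import *
from rig import camera,camera_model
for n in("scene","top"):
    a=camera(n);a=a[130:260,250:400] if n=="top" else a[165:280,240:375]
    cv2.imwrite(f"pics/{n}14.png",cv2.resize(a,None,fx=5,fy=5,interpolation=cv2.INTER_CUBIC))
m=camera_model("top")
for sh in(.2,.225,.245):
    L=.21;se=-.225
    P=np.append(G+S@[L*np.sin(sh),L*np.sin(se)*np.cos(sh)],.03+L*np.cos(se)*np.cos(sh));print('top cap',sh,((proj(m,P)-[250,130])*5).round(1))
E
```

```text
{'t': 15.15, 'shifter_xy_mm': array([-119.2,  -45.1]), 'z': np.float64(230.4), 'yaw_y': np.float64(23.86), 'f': array([-0.05, -0.05,  0.21]), 'fs': array([-0.06, -0.02]), 'open': 0.0002, 'q6': 0.98}
[442.2 100.7] 219 [-17.6  33. ]
[492.2 100.8] 219 [22.6 33. ]
[413.6 145. ] 196 [-37.7  -2.1]
[510.1 145.2] 192 [42.7 -2.2]
[433.7 186.4] 175 [-17.6 -37.3]
top cap 0.2 [450.3 148.1]
top cap 0.225 [446.1 140.3]
top cap 0.245 [442.7 134.3]
```

View pics/scene14.png

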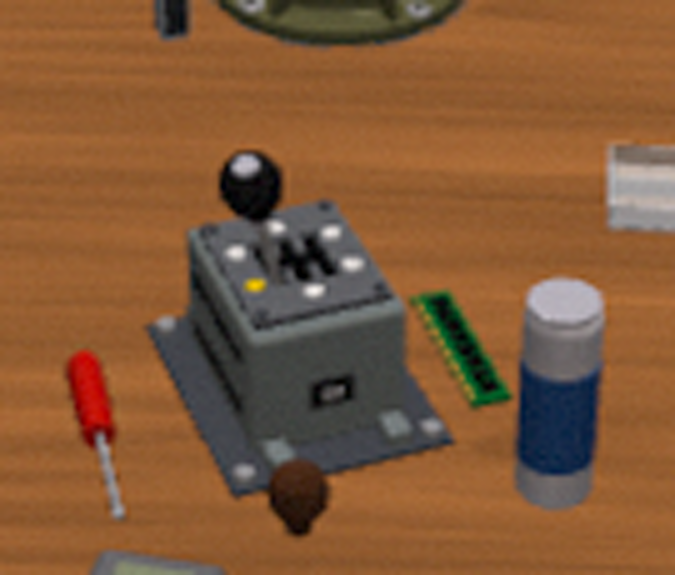

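View pics/top14.png

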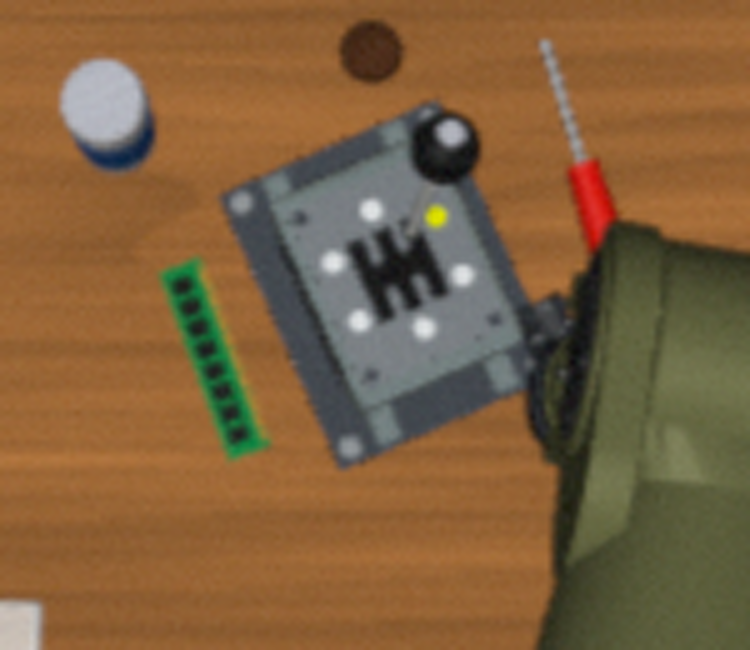

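View pics/w14.png

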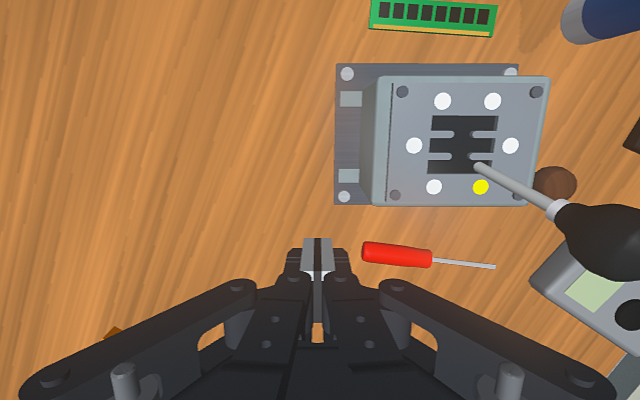

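```bash
python3 - <<'E'
from rig import env
print(env.finish_job())
E
```

```text
the job is handed in; nothing more can be done
None
```

The lever is in the front-right slot, the one with the yellow dot, and it stands there by itself. I pushed it with the shut fingertips only: forward from the rear middle slot into neutral, then right, then forward. I handed the job in at about 15 s; no verdict is reported.

- **Stops:** The side push was taken on until the force rose from about 1.5 N to 4 N. The forward push was taken on until it rose to about 9 N. Those were the highest readings I saw on the lever.
- **Home position:** After backing off, the top view shows the knob cap at (451,133). A lever fully home (0.245 rad) should show it at (443,134), so I read the shift as about 0.24 rad. The scene view agreed, and the stem stood beside the yellow dot.
- **Clear of everything:** The fingers ended about 120 mm behind the gate centre, with force near zero. The memory module, screwdriver, spare knob and cleaner look unmoved in the pictures. I did not look closely at the other loose items, but the arm did not go near them.
- **Disagreement:** The wrist camera placed the gate about 2 mm forward and 2.5 mm to the right of where the top camera did. I went by the wrist camera and the felt contact, and the stops were reached.

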